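# Unhook the paint tote

### The job

Take the yellow paint tote off its barbed hook: raise it, tilt it and back it out over the barb tip by feel, without straining the hook or its stand. Then set the tote down gently and upright in the middle of the cork mat, let go of it, and leave the paint jars and the brush cup where they are.

Things in the scene. Friction and masses are not known exactly. Their poses are not given: they have to be found in the camera images.
- stand: Fixed hook stand: dark steel foot 130 x 150 x 14 mm (from 85 mm behind the post axis to 45 mm in front), blue post 24 mm square, black clamp block on top (30 x 34 mm, top at 212 mm). Origin: on the table under the post axis. +x is the way the hook wire points, roughly away from the robot; z up. It does not give; pressing on it with over 12 N strains it.
- clamp (a point): Point on the post axis 200 mm above the table, axes as the stand's. From here a rigid steel wire 7 mm thick (centre line at y = 0) runs level along +x, then bends up (clamp gives only its start). The wire is clamped at a length that differs each time and IS NOT MEASURED: the level run ends 108 to 148 mm from here. Find it by sliding the raised tote outwards until it is felt.
- tip_shortest (a point): Where the barb tip (centre of a red 8.6 mm ball ending the wire) would be with the wire at its shortest; the true tip lies 0 to 40 mm further along the stand's x. From the end of its level run the wire turns up 27.5 degrees, after 8.1 mm another 27.5 (now 55 above level), and 20 mm on is the ball: 19 mm beyond and 20 mm above the end of the level run.
- tote_grip (a point): Centre of the black rubber grip of the loose yellow tote (empty, 0.18 to 0.33 kg): 12 mm thick (x), 36 wide (y), 40 tall (z up the tote). The tote's underside is 177 mm below this point: a tray 70 (x) x 130 (y) x 42 mm high. A centre board 8 mm thick (x), 70 wide (124 in the tray), joins tray and grip. x is about along the wire at the start.
- slot (a point): Centre of the hand slot through the tote's board, 50 mm below the grip's centre: 40 mm wide (y), 16 high (z), 8 deep (x). At the start its upper edge hangs on the level wire, 56 to 72 mm from the post axis, with 9 mm of free lift. It passes the upturned end only if the tote is tilted 20 to 36 degrees, foot swung out from the post, and moved up along the wire.
- mat: Fixed square cork mat 200 x 200 x 4 mm lying on the table, to the left or the right of the stand. Origin: centre of its underside. z up.
- jar_red_mid (a point): Centre of a loose red paint jar, 48 mm across, 55 mm tall, standing on the table: leave it alone.
- jar_blue_mid (a point): Centre of a loose blue paint jar, 48 mm across, 55 mm tall, standing on the table: leave it alone.
- cup_mid (a point): Half-way up the axis of a loose white cup, 68 mm across, 85 mm tall, with two brushes that stand up to 150 mm above the table: leave it alone.
- pad: Fixed paper pad with paint dabs, 200 x 200 x 10 mm, on the table on the other side of the stand from the mat. Origin: centre of its underside.
Things that resemble listed ones, but are neither listed nor needed, are in the scene too. What is meant by the part that bears tote_grip is not green, and is the smaller of those in its own colour.

How it is judged:
By the outcome, as a careful person would: the job done as asked, in the order asked, and still so for the second after the job is handed in, with the robot touching nothing.
It also fails if it takes over 70 s, if anything falls off the work surface, if the arm or the gripper's body presses on something with over 40 N, if the wrist force passes 120 N, or if a joint passes its speed limit or range.

### The arm

A 7-joint arm with a two-finger parallel gripper is mounted at the origin on the work surface. World frame = base frame: x ahead of the robot, y to its left, z up, the work surface at z = 0. Lengths are in m, angles in rad, forces in N, time in s.
With the tool pointing down it reaches from about 0.425 to 0.925 m from the base axis. Payload 6.8 kg.
Tool frame: the origin (TCP) lies midway between the tips of the shut fingers; the grasp point (between the pads) lies 19 mm behind it; z points along the fingers, y is the direction in which the jaws open and shut (so a half turn about z gives the same grasp; the last joint's range is limited). The gripper opens to 85 mm and grips with 20 to 120 N. Pads are 22 mm wide; open, the fingers measure 114 mm over their backs; the gripper's body (76 mm by 85 mm) begins 54 mm behind the grasp point. The pads swing forward as they close: fully open they stand 13 mm farther back than shut.
Start: joints at [-1.323, 0.477, 0.022, 1.555, -0.011, 1.109, -0.083], TCP at [0.235, 0.633, 0.231] pointing down, gripper open.
Joint ranges: [-2.96, 2.96], [-0.34, 2.1], [-1.41, 1.46], [0.24, 2.44], [-1.37, 4.51], [0.17, 1.92], [-2.96, 2.96]. Speed limits (rad/s): [2.39, 2.39, 3.14, 3.14, 3.14, 3.14, 3.14].

### API

Orientations are given as a unit quaternion [w, x, y, z].
In Python, from station import bot gives the robot as it stands. The module is installed in compiled form; this text tells all that it offers.
- The arm moves only by the tool play_rows, never from a script. Its argument "motion" is a list of rows, each a list of 2 entries, a list of its own where there are three numbers: the shift along the tool's x, y, z as a fraction of full scale, then the turn, a rotation vector about the tool's x, y, z as a fraction of full scale. In form: [[[tx, ty, tz], [rx, ry, rz]], ...]. A call has 1 to 8 rows; each row is the pose to reach, as a shift and turn from the pose measured when the call began, along the tool's axes at that moment, turning the shorter way round; what a row does not reach only later rows make up. Full scale, the value 1, is 400 mm for a shift and 360 degrees for a turn. A row lasts 1/10 s, in which the tool goes at most 50 mm and 8.59 degrees, less where a joint would pass 70% of its speed; a pose out of reach is approached as far as the arm can. A call with a number of a shift or a turn outside -1 to 1 is refused whole. A call with a gripper value outside its range is refused whole. "fingers" is the finger opening in mm, from 0 to 85.4, set as the call begins (left out, the last holds). The fingers move at their own pace and stop on an object; "grip_force" is the grip in N (left out, the last holds). Time passes only in rows, so rows that repeat a pose let the fingers close. It gives the time, the measured TCP pose, the force and the opening at its end, in the units of the state.
- bot.get_obs(): the state, without advancing time (a new reading comes with each control period).
- bot.read_camera(name): name is "side" or "top" or "wrist"; returns a dict with "pixels" (420x560x3 uint8, red, green, blue), "range_z" (420x560 float32, m along the optical axis (not along the pixel's ray), 0 where there is no reading), "fovy" (degrees; the focal length in pixels is half the picture's height over the tangent of half this angle, whatever the lens; pixels are square), "cx", "cy" (the principal point, pixels), "k1" (the pictures are not rectified: a ray, as slopes to the right and down, at radius r is drawn at 1 + k1 r^2 times it, then the intrinsics apply), "pose" (4x4, takes a point from camera to world coordinates). Camera axes: x right, y down, z forward; pixel columns grow to the right and rows downward; lengths in m; the calibration is good to about 2 mm. A picture is of the moment at which its call begins.
- bot.hand_in(): hands the job in, once; it reports no verdict.
The state is a dict: "t": time; "q": joint angles; "joint_vel": joint speeds; "joint_torque": joint torques, N m; "eef_pos": TCP position; "tool_rot": TCP orientation; "contact_force": force on the tool from outside, world axes, zero at the start; "torque": the same for the moment, N m; "gripper_width": opening from 0.0 (shut) to 1.0 (fully open).
Only numpy, scipy, OpenCV 4.12 (cv2) and the standard library are available. Lean on these libraries where they do the work, as an engineer would, in place of code of your own. Each camera call takes 0.05 s, during which the arm holds its last target.

## Working session

There is one attempt and no reset: what is moved stays moved. The work goes in short steps, Python scripts to look and compute and a tool call to move; the robot and the scene stay as the last step left them, time stands still between calls to the robot, and variables do not carry over. Pictures are saved under pics/ and viewed, and the job is handed in when it is done.

Besides the shell and the picture viewer there is one more tool, called after "Request:" by a JSON object that holds its "op" and its "data", one argument or row to a line. play_rows: Moves the arm, as the interface text tells. Shift numbers are shares of 400 mm and turn numbers shares of 360 degrees, none past 1 either way. Its arguments: {"type":"object","properties":{"motion":{"type":"array"},"fingers":{"type":"number"},"grip_force":{"type":"number"}},"required":["motion"]}

```bash
mkdir -p pics; cat > h.py <<'E'
import numpy as np, cv2
from station import bot
from scipy.spatial.transform import Rotation as R
def cam(name,save=None):
    c=bot.read_camera(name)
    np.savez('%s.npz'%(save or name),**{k:np.array(v) for k,v in c.items()})
    if save: cv2.imwrite('pics/%s.png'%save,c['pixels'][:,:,::-1])
    return c
def load(s): return dict(np.load('%s.npz'%s))
def K(c):
    f=210/np.tan(np.radians(float(c['fovy']))/2)
    return np.array([[f,0,float(c['cx'])],[0,f,float(c['cy'])],[0,0,1]]),np.array([float(c['k1']),0,0,0,0])
def cloud(c):
    k,d=K(c); v,u=np.mgrid[0:420,0:560]
    n=cv2.undistortPoints(np.stack([u,v],-1).reshape(-1,1,2).astype(float),k,d).reshape(420,560,2)
    z=c['range_z']; p=np.stack([n[...,0]*z,n[...,1]*z,z],-1)
    P=c['pose']; return p@P[:3,:3].T+P[:3,3]
def proj(c,pts):
    k,d=K(c);P=np.linalg.inv(c['pose']);p=np.atleast_2d(pts)@P[:3,:3].T+P[:3,3]
    return cv2.projectPoints(p,np.zeros(3),np.zeros(3),k,d)[0].reshape(-1,2)
E
python3 - <<'E'
from h import *
for n in ['side','top','wrist']:
    c=cam(n,n+'0'); print(n,c['fovy'],c['cx'],c['cy'],c['k1'],c['pose'].round(3).tolist())
print(bot.get_obs())
E
```

```text
side 48.32069423937012 277.99190535879285 213.38599865647737 0.0030987993112178494 [[0.818, -0.317, 0.479, -0.188], [-0.574, -0.423, 0.701, -0.944], [-0.019, -0.849, -0.528, 0.874], [0.0, 0.0, 0.0, 1.0]]
top 48.16434939680306 281.964621081379 199.74887015338513 -0.1544417115089748 [[0.027, -0.986, 0.166, 0.24], [-1.0, -0.028, -0.002, 0.017], [0.007, -0.166, -0.986, 1.439], [0.0, 0.0, 0.0, 1.0]]
wrist 70.73165243540937 278.38771716514674 211.46155183828074 -0.007108461676416816 [[0.348, 0.904, 0.251, 0.171], [0.938, -0.335, -0.094, 0.656], [-0.001, 0.268, -0.963, 0.373], [0.0, 0.0, 0.0, 1.0]]
{'t': 0.15, 'q': array([-1.3230824 ,  0.47763863,  0.02239278,  1.55615419, -0.01149669,
        1.10928819, -0.08307293]), 'joint_vel': array([ 0.00134358, -0.00277891,  0.00166099, -0.00340456, -0.00032288,
       -0.00024112, -0.00089426]), 'joint_torque': array([ 2.59088316e-03, -5.96924937e+01,  1.60987012e+00, -2.81494188e+01,
        1.25608267e-02,  6.50303278e-03, -5.55920622e-06]), 'eef_pos': array([0.23502282, 0.63231609, 0.23056053]), 'tool_rot': array([-6.13817069e-05,  1.76966923e-01,  9.84216565e-01, -6.77008205e-04]), 'contact_force': array([-1.01427834,  0.74675112,  0.66680094]), 'torque': array([-0.02544896,  0.0260356 ,  0.03605793]), 'gripper_width': 1.002726216448292}
```

View pics/side0.png

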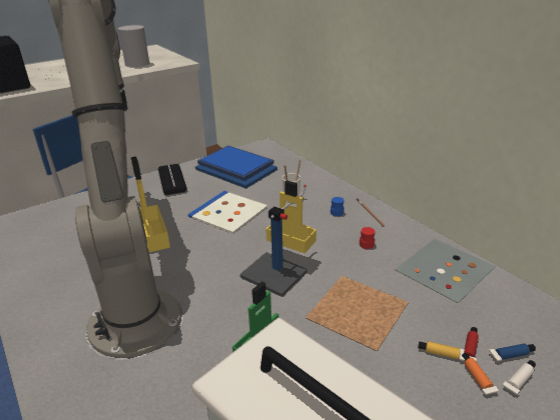

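View pics/top0.png

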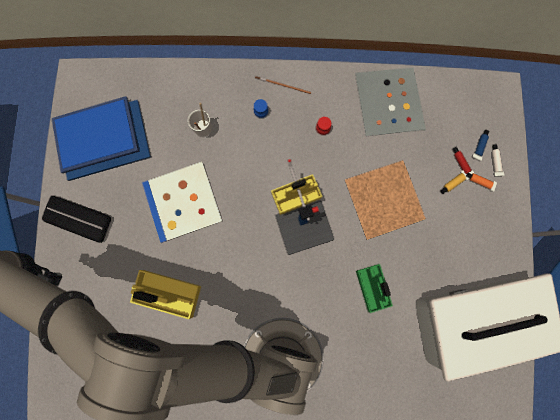

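The side view shows the hooked yellow tote at about (291,215), and its black grip at (291,188). The mat is at (358,310), right of the stand. Zooming in.

```bash
python3 - <<'E'
from h import *
a=load('side0')['pixels'][150:300,220:400,::-1]; b=load('top0')['pixels'][140:265,240:440,::-1]
cv2.imwrite('pics/a0.png',cv2.resize(a,None,fx=4,fy=4,interpolation=cv2.INTER_CUBIC))
cv2.imwrite('pics/b0.png',cv2.resize(b,None,fx=4,fy=4,interpolation=cv2.INTER_CUBIC))
c=load('top0');P=cloud(c)
for n,(u,v) in dict(mat=(385,199),m1=(346,181),m2=(404,161),m3=(424,218),m4=(368,238),red=(324,125),blue=(261,107),cup=(201,123),pad=(183,202)).items(): print(n,P[v,u].round(4))
E
```

```text
mat [ 0.4922 -0.3077  0.0077]
m1 [ 0.5463 -0.1853  0.0048]
m2 [ 0.6173 -0.3715  0.0046]
m3 [ 0.4356 -0.4315  0.0073]
m4 [ 0.3695 -0.2546  0.0039]
red [ 0.7093 -0.1095  0.058 ]
blue [0.765  0.0869 0.0503]
cup [0.7206 0.2784 0.0128]
pad [0.4644 0.3197 0.0107]
```

View pics/a0.png

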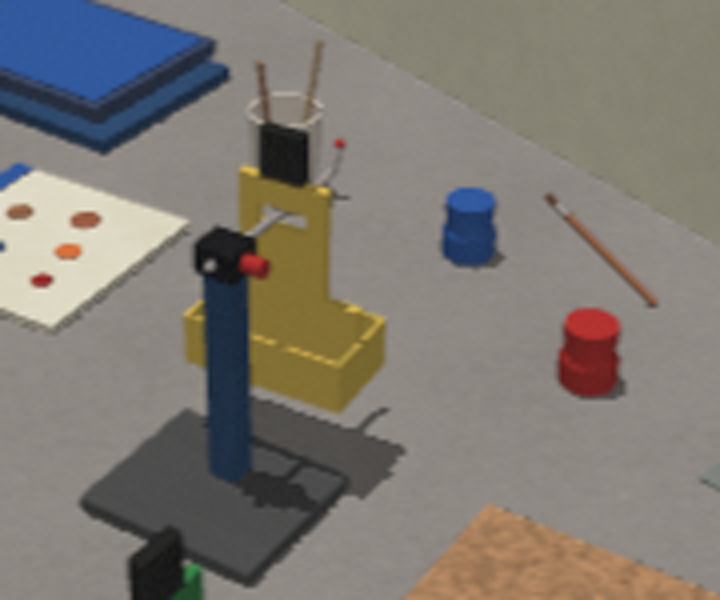

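View pics/b0.png

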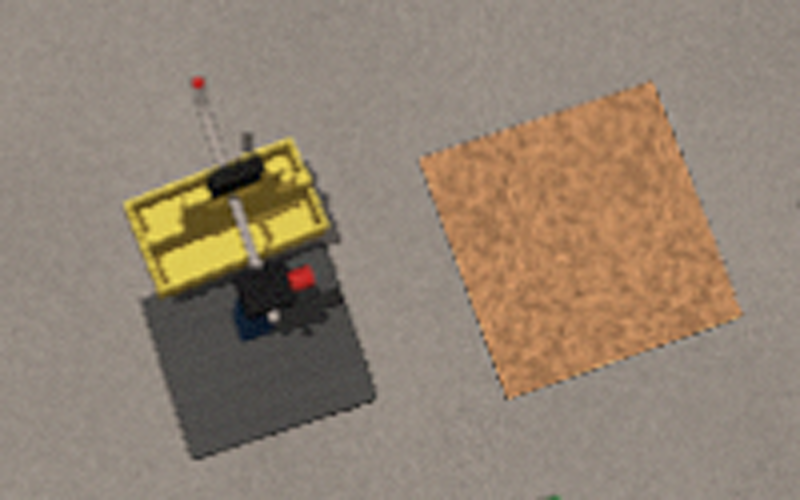

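The top crop shows the red tip at (289.5,160.7), the grip at (299,184) and the clamp at (305,212). The side view has the tip at (304.6,186), so I'll triangulate these points.

```bash
cat >> h.py <<'E'
def ray(c,uv):
    k,d=K(c);n=cv2.undistortPoints(np.array([[uv]],float),k,d).reshape(2)
    P=c['pose'];r=P[:3,:3]@np.array([n[0],n[1],1.]);return P[:3,3],r/np.linalg.norm(r)
def tri(obs):
    A=np.zeros((3,3));b=np.zeros(3)
    for o,r in obs:
        M=np.eye(3)-np.outer(r,r);A+=M;b+=M@o
    x=np.linalg.solve(A,b);return x,[np.linalg.norm((np.eye(3)-np.outer(r,r))@(x-o)) for o,r in obs]
def onz(c,uv,z):
    o,r=ray(c,uv);return o+r*(z-o[2])/r[2]
E
python3 - <<'E'
from h import *
t=load('top0');s=load('side0')
print('tip',tri([ray(t,(289.2,160.4)),ray(s,(304.5,185.7))]))
T=lambda x,y:(240+x/4-.4,140+y/4-.4)
S=lambda x,y:(220+x/4-.4,150+y/4-.4)
# mat corners at z=4mm
mc=np.array([onz(t,T(*p),.004) for p in [(420,157),(652,83),(742,314),(507,399)]]);print('mat',mc.round(4),mc.mean(0))
print([np.linalg.norm(mc[i]-mc[i-1]).round(4) for i in range(4)])
fc=np.array([onz(t,T(*p),.014) for p in [(193,459),(375,402)]]);print('foot rear',fc, np.linalg.norm(fc[0]-fc[1]))
fs=np.array([onz(s,S(*p),.014) for p in [(82,502),(247,582),(346,478),(190,412)]]);print('foot side',fs)
Pt=cloud(t);Ps=cloud(s)
for nm,P,c in(('t',Pt,t),('s',Ps,s)):
    px=c['pixels'].astype(int)
    dark=(px.max(-1)<60)
    m=dark&(P[...,2]>.2)&(P[...,2]<.31)&(P[...,0]>.35)&(P[...,0]<.75)&(abs(P[...,1])<.15)
    vu=np.argwhere(m); 
    for a in vu[::3]: print(nm,a[::-1],P[tuple(a)].round(3))
E
```

```text
tip (array([ 0.55168008, -0.00259073,  0.22298662]), [np.float64(0.000389017295413814), np.float64(0.0003890172954137692)])
mat [[ 0.5532 -0.1809  0.004 ]
 [ 0.6194 -0.3672  0.004 ]
 [ 0.4358 -0.4361  0.004 ]
 [ 0.3652 -0.2495  0.004 ]] [ 0.49339495 -0.3084128   0.004     ]
[np.float64(0.2002), np.float64(0.1976), np.float64(0.1961), np.float64(0.1995)]
foot rear [[ 0.3127701  -0.0088876   0.014     ]
 [ 0.35956627 -0.14625994  0.014     ]] 0.14512422906348496
foot side [[ 0.31255806 -0.0134516   0.014     ]
 [ 0.35898476 -0.15291061  0.014     ]
 [ 0.48197373 -0.10437286  0.014     ]
 [ 0.43530871  0.02987398  0.014     ]]
t [303 179] [ 0.493 -0.038  0.263]
t [302 180] [ 0.49  -0.036  0.265]
t [298 181] [ 0.487 -0.025  0.265]
t [301 181] [ 0.488 -0.033  0.263]
t [304 181] [ 0.488 -0.041  0.264]
t [296 182] [ 0.484 -0.02   0.265]
t [299 182] [ 0.484 -0.028  0.268]
t [302 182] [ 0.484 -0.036  0.267]
t [305 182] [ 0.487 -0.044  0.254]
t [295 183] [ 0.482 -0.018  0.262]
t [298 183] [ 0.481 -0.026  0.268]
t [301 183] [ 0.481 -0.033  0.269]
t [304 183] [ 0.485 -0.042  0.252]
t [294 184] [
[... 4746 characters left out ...]

s [271 212] [ 0.403 -0.048  0.211]
s [274 212] [ 0.408 -0.055  0.212]
s [277 212] [ 0.413 -0.062  0.215]
s [280 212] [ 0.421 -0.065  0.213]
s [283 212] [ 0.435 -0.058  0.204]
s [271 213] [ 0.402 -0.049  0.209]
s [274 213] [ 0.405 -0.059  0.213]
s [277 213] [ 0.412 -0.063  0.212]
s [280 213] [ 0.419 -0.068  0.212]
s [271 214] [ 0.402 -0.049  0.205]
s [274 214] [ 0.403 -0.062  0.211]
s [277 214] [ 0.407 -0.071  0.215]
s [270 215] [ 0.401 -0.046  0.201]
s [276 215] [ 0.407 -0.066  0.209]
s [279 215] [ 0.415 -0.068  0.207]
s [275 216] [ 0.407 -0.061  0.203]
s [278 216] [ 0.413 -0.067  0.204]
s [275 217] [ 0.406 -0.063  0.202]
s [278 217] [ 0.409 -0.072  0.205]
s [278 218] [ 0.41  -0.071  0.201]
```

Geometry agrees: the wire runs at about 20° yaw and the post is at about (.416,-.052). The grip centre is about (.483,-.029,.2455), and the tip is about 145 mm out, so the level run is about 125 mm. Planning the approach.

```bash
cat >> h.py <<'E'
YAW=np.radians(20.)
def st():
    o=bot.get_obs();q=o['tool_rot'];return o,np.array(o['eef_pos']),R.from_quat([q[1],q[2],q[3],q[0]])
def toolR(tilt=0,yaw=YAW):
    # tool y=+u, z down; tilt (deg): foot swung outward (+u)
    u=np.array([np.cos(yaw),np.sin(yaw),0]);z=np.array([0,0,-1.]);x=np.cross(u,z)
    B=R.from_matrix(np.stack([x,u,z],1)); l=np.array([-np.sin(yaw),np.cos(yaw),0])
    return R.from_rotvec(-l*np.radians(tilt))*B
def cmd(p,Rt):
    o,e,r=st(); s=r.inv().apply(np.array(p)-e)/.4; t=(r.inv()*Rt).as_rotvec()/(2*np.pi)
    print('shift',s.round(4).tolist(),'turn',t.round(4).tolist())
def report():
    o,e,r=st();d=(toolR(0).inv()*r).as_rotvec(degrees=True)
    print('t',round(o['t'],2),'pos',e.round(4),'rot',d.round(2),'F',np.round(o['contact_force'],2),'T',np.round(o['torque'],3),'g',round(o['gripper_width'],3),'q',np.round(o['q'],2))
E
python3 - <<'E'
from h import *
report()
print(toolR(30).apply([0,0,1]))
cmd([.40,.40,.36],toolR(0,np.radians(45)))
P=cloud(load('top0'))
for u,v in[(145,297),(190,290),(165,295)]:print(P[v,u])
for p in [(0.483,-.029,.35)]:
    s=toolR(0,np.radians(45)).inv().apply(np.array(p)-[.4,.4,.36])/.4;print(s)
E
```

```text
t 0.15 pos [0.235  0.6323 0.2306] rot [ 7.000e-02 -4.000e-02 -4.961e+01] F [-1.01  0.75  0.67] T [-0.025  0.026  0.036] g 1.003 q [-1.32  0.48  0.02  1.56 -0.01  1.11 -0.08]
[ 0.46984631  0.17101007 -0.8660254 ]
shift [-0.589, -0.4012, -0.323] turn [-0.0002, 0.0001, 0.0684]
[0.18266088 0.3444206  0.28043223]
[0.19617979 0.28368314 0.00864431]
[0.18263099 0.33407307 0.11518804]
[-0.90509668 -0.61164737  0.025     ]
```

Request:
{"op": "play_rows", "data": {
  "motion": [
    [[-0.05, -0.03, -0.12], [0, 0, 0]],
    [[-0.589, -0.4012, -0.323], [0, 0, 0.0684]],
    [[-0.589, -0.4012, -0.323], [0, 0, 0.0684]],
    [[-0.589, -0.4012, -0.323], [0, 0, 0.0684]],
    [[-0.589, -0.4012, -0.323], [0, 0, 0.0684]],
    [[-0.589, -0.4012, -0.323], [0, 0, 0.0684]],
    [[-0.589, -0.4012, -0.323], [0, 0, 0.0684]],
    [[-0.589, -0.4012, -0.323], [0, 0, 0.0684]]
  ],
  "fingers": 50
}}

```text
t: 0.95
eef_pos: [0.4038, 0.3959, 0.3618]
tool_rot: [0.001, 0.386, 0.922, 0.0]
contact_force: [0.4, 0.3, 0.1]
gripper_width: 0.585
```

```bash
python3 - <<'E'
from h import *
report();cmd([.475,-.0,.35],toolR(0))
E
```

```text
t 0.95 pos [0.4038 0.3959 0.3618] rot [ -0.11  -0.09 -24.53] F [0.37 0.33 0.13] T [-0.009  0.009 -0.045] g 0.585 q [-1.07  0.2   0.22  1.66 -0.04  1.29 -0.07]
shift [-0.8304, -0.5672, 0.0302] turn [0.0003, 0.0003, 0.0681]
```

Request:
{"op": "play_rows", "data": {
  "motion": [
    [[-0.8304, -0.5672, 0.0302], [0, 0, 0.0681]],
    [[-0.8304, -0.5672, 0.0302], [0, 0, 0.0681]],
    [[-0.8304, -0.5672, 0.0302], [0, 0, 0.0681]],
    [[-0.8304, -0.5672, 0.0302], [0, 0, 0.0681]],
    [[-0.8304, -0.5672, 0.0302], [0, 0, 0.0681]],
    [[-0.8304, -0.5672, 0.0302], [0, 0, 0.0681]],
    [[-0.8304, -0.5672, 0.0302], [0, 0, 0.0681]],
    [[-0.8304, -0.5672, 0.0302], [0, 0, 0.0681]]
  ]
}}

```text
t: 1.75
eef_pos: [0.4735, 0.0061, 0.3499]
tool_rot: [0.001, 0.573, 0.82, 0.001]
contact_force: [1.5, 1.3, -0.2]
gripper_width: 0.588
```

```bash
python3 - <<'E'
from h import *
report();cam('wrist','w1');cam('side','s1');cmd([.483,-.029,.32],toolR(0))
print(load('w1')['pose'])
E
```

```text
t 1.75 pos [0.4735 0.0061 0.3499] rot [-0.13 -0.04 -0.12] F [ 1.5   1.26 -0.16] T [ 0.012 -0.1    0.003] g 0.588 q [-0.7   0.01  0.57  1.89 -0.01  1.24  0.22]
shift [-0.077, -0.0032, 0.0755] turn [0.0003, 0.0004, -0.0015]
[[ 0.93868618  0.33138594  0.09514001  0.44960443]
 [ 0.34475816 -0.90474092 -0.2501713   0.06937704]
 [ 0.00317381  0.26763263 -0.9635158   0.49270947]
 [ 0.          0.          0.          1.        ]]
```

View pics/w1.png

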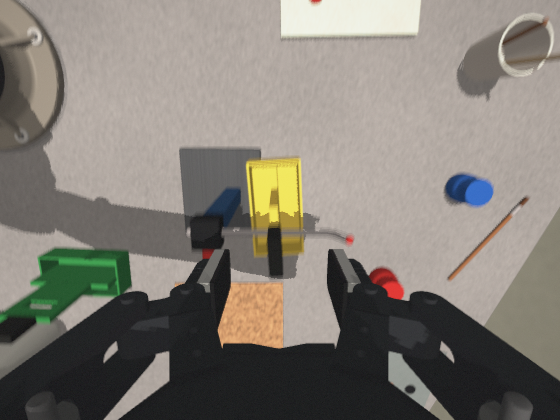

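The wrist view shows the grip at (275,250), the tip at (350,240), the clamp at (207,229), and the bend near x≈330. Zooming.

```bash
python3 - <<'E'
from h import *
b=load('w1')['pixels'][190:300,180:370,::-1]
cv2.imwrite('pics/w1z.png',cv2.resize(b,None,fx=4,fy=4,interpolation=cv2.INTER_CUBIC))
E
```

```text
(no output)
```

View pics/w1z.png

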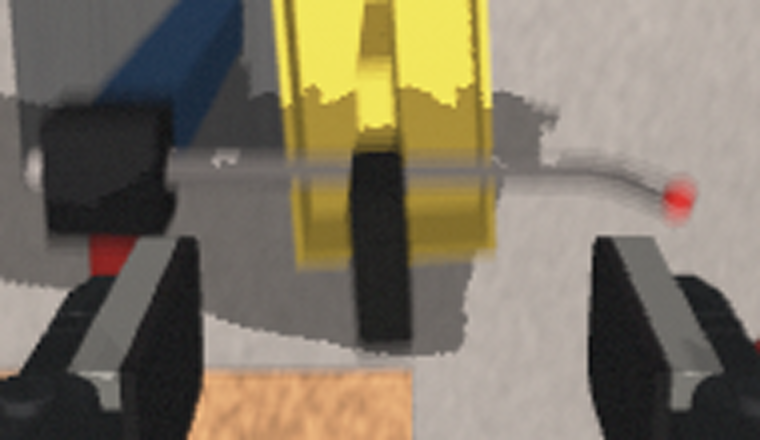

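```bash
python3 - <<'E'
from h import *
c=load('w1')
Z=lambda p:((p-[180,190]+np.array([.4,.4]))*4).round(0)
def un(x,y): return (180+x/4-.4,190+y/4-.4)
l=lambda yw:(np.array([np.cos(yw),np.sin(yw),0]),np.array([-np.sin(yw),np.cos(yw),0]))
yw=np.radians(20);u,v=l(yw)
g=np.array([.483,-.029,.2455])
for dz in(.02,-.02):
  for dx,dy in((-6,18),(6,18),(6,-18),(-6,-18)):
    print(dz,dx,dy,Z(proj(c,g+u*dx/1e3+v*dy/1e3+[0,0,dz])))
for pt in [(175,163),(340,170),(500,173),(590,175)]: print('wire',onz(c,un(*pt),.200).round(4))
print('tip',onz(c,un(681,200),.220), onz(c,un(681,200),.223))
print('clamptop', [onz(c,un(*q),.212).round(4) for q in((48,108),(170,108),(170,232),(50,237))])
t=load('top0');s=load('side0')
print(tri([ray(t,(289.2,160.4)),ray(s,(304.5,185.7)),ray(c,un(681,200))]))
E
```

```text
0.02 -6 18 [[350. 195.]]
0.02 6 18 [[409. 195.]]
0.02 6 -18 [[408. 354.]]
0.02 -6 -18 [[351. 354.]]
-0.02 -6 18 [[356. 135.]]
-0.02 6 18 [[406. 135.]]
-0.02 6 -18 [[405. 275.]]
-0.02 -6 -18 [[357. 275.]]
wire [ 0.4316 -0.0456  0.2   ]
wire [ 0.4727 -0.0326  0.2   ]
wire [ 0.5123 -0.019   0.2   ]
wire [ 0.5347 -0.0114  0.2   ]
tip [ 0.55245821 -0.00421965  0.22      ] [ 0.55132675 -0.00341003  0.223     ]
clamptop [array([ 0.3985, -0.038 ,  0.212 ]), array([ 0.4269, -0.0276,  0.212 ]), array([ 0.4366, -0.0591,  0.212 ]), array([ 0.4083, -0.0709,  0.212 ])]
(array([ 0.55137553, -0.00296554,  0.22333907]), [np.float64(0.0005910320079128207), np.float64(0.0003848178675419581), np.float64(0.00039387566464414)])
```

```bash
sed -i 's/^YAW=.*/YAW=np.radians(19.)/' h.py; python3 - <<'E'
from h import *
report();cmd([.483,-.029,.30],toolR(0));cmd([.483,-.029,.229],toolR(0))
E
```

```text
t 1.85 pos [0.4739 0.0005 0.3501] rot [-0.11 -0.15 -0.45] F [ 0.47 -0.62  0.69] T [ 0.041 -0.01   0.038] g 0.586 q [-0.7   0.01  0.58  1.89 -0.    1.24  0.22]
shift [-0.0769, -0.0033, 0.1255] turn [0.0003, 0.0004, 0.0013]
shift [-0.0764, -0.0036, 0.303] turn [0.0003, 0.0004, 0.0013]
```

Request:
{"op": "play_rows", "data": {
  "motion": [
    [[-0.0769, -0.0033, 0.05], [0.0003, 0.0004, 0.0013]],
    [[-0.0769, -0.0033, 0.1255], [0.0003, 0.0004, 0.0013]],
    [[-0.0768, -0.0034, 0.18], [0.0003, 0.0004, 0.0013]],
    [[-0.0766, -0.0035, 0.23], [0.0003, 0.0004, 0.0013]],
    [[-0.0764, -0.0036, 0.27], [0.0003, 0.0004, 0.0013]],
    [[-0.0764, -0.0036, 0.303], [0.0003, 0.0004, 0.0013]],
    [[-0.0764, -0.0036, 0.303], [0.0003, 0.0004, 0.0013]]
  ]
}}

```text
t: 2.55
eef_pos: [0.4817, -0.0277, 0.2271]
tool_rot: [-0.001, 0.58, 0.815, -0.002]
contact_force: [0.4, 0.3, -0.3]
gripper_width: 0.585
```

```bash
python3 - <<'E'
from h import *
report();cam('wrist','w2');cam('side','s2');report();cmd([.483,-.029,.229],toolR(0))
b=load('s2')['pixels'][150:260,220:350,::-1]
a=cv2.resize(b,None,fx=4,fy=4,interpolation=cv2.INTER_CUBIC)
cv2.imwrite('pics/s2z.png',a)
E
```

```text
t 2.55 pos [ 0.4817 -0.0277  0.2271] rot [ 0.23  0.02 -0.08] F [ 0.44  0.29 -0.31] T [-0.015 -0.033  0.054] g 0.585 q [-0.62  0.18  0.62  2.04 -0.12  0.97  0.4 ]
t 2.65 pos [ 0.483  -0.0282  0.229 ] rot [ 0.03 -0.01 -0.04] F [ 1.09 -0.25 -0.23] T [-0.043 -0.041  0.012] g 0.587 q [-0.62  0.18  0.62  2.03 -0.12  0.97  0.4 ]
shift [-0.002, -0.0008, -0.0] turn [-0.0001, 0.0, 0.0001]
```

View pics/w2.png

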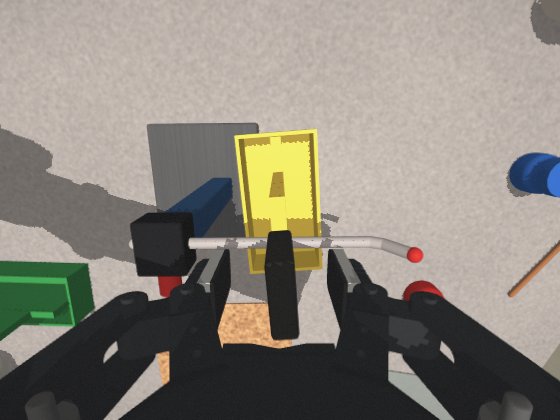

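View pics/s2z.png

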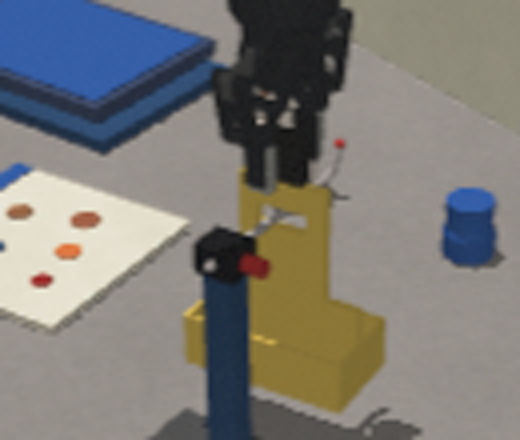

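The grip is centred between the fingers at (280,285). The wire's level run ends near (376,242), and the tip is at (414,255). Closing gently.

Request:
{"op": "play_rows", "data": {
  "motion": [
    [[0, 0, 0], [0, 0, 0]],
    [[0, 0, 0], [0, 0, 0]],
    [[0, 0, 0], [0, 0, 0]],
    [[0, 0, 0], [0, 0, 0]],
    [[0, 0, 0], [0, 0, 0]],
    [[0, 0, 0], [0, 0, 0]],
    [[0, 0, 0], [0, 0, 0]],
    [[0, 0, 0], [0, 0, 0]]
  ],
  "fingers": 0,
  "grip_force": 60
}}

```text
t: 3.45
eef_pos: [0.4835, -0.028, 0.2295]
tool_rot: [0.0, 0.58, 0.814, 0.0]
contact_force: [-0.4, 0.9, 5.5]
gripper_width: 0.131
```

```bash
python3 - <<'E'
from h import *
report();cam('wrist','w3');cam('side','s3');report()
c=load('w2')
e=onz(c,(376,242),.2);print('end',e)
k=np.array([onz(c,q,.212) for q in((133,216),(192,214),(193,274),(138,274))]);print(k.round(4),k.mean(0))
t=onz(c,(414.5,254.5),.220);print('tip',t,np.linalg.norm((t-k.mean(0))[:2]),np.linalg.norm((e-k.mean(0))[:2]))
for p in[(200,243),(255,243),(310,242),(360,242)]:print(onz(c,p,.2).round(4))
E
```

```text
t 3.45 pos [ 0.4835 -0.028   0.2295] rot [-0.03 -0.01 -0.05] F [-0.42  0.88  5.52] T [ 0.18   0.068 -0.034] g 0.131 q [-0.62  0.17  0.62  2.03 -0.12  0.97  0.4 ]
t 3.55 pos [ 0.4835 -0.028   0.2295] rot [-0.03 -0.01 -0.05] F [-0.41  1.39  5.87] T [ 0.151  0.093 -0.004] g 0.131 q [-0.62  0.17  0.62  2.03 -0.12  0.97  0.4 ]
end [ 0.53765623 -0.00703766  0.2       ]
[[ 0.3979 -0.0343  0.212 ]
 [ 0.4288 -0.0224  0.212 ]
 [ 0.4387 -0.0579  0.212 ]
 [ 0.4079 -0.0686  0.212 ]] [ 0.41832888 -0.04578832  0.212     ]
tip [ 0.55145335 -0.00171612  0.22      ] 0.14023010692249233 0.12546166619716168
[ 0.4358 -0.0432  0.2   ]
[ 0.4678 -0.0321  0.2   ]
[ 0.4994 -0.0203  0.2   ]
[ 0.5284 -0.0103  0.2   ]
```

View pics/w3.png

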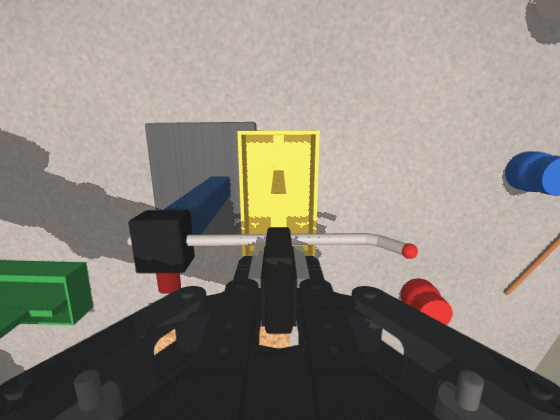

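Gripped and aligned. The force is 5.5 N upward, so I'm pushing down a little; I'll lift gently.

Request:
{"op": "play_rows", "data": {
  "motion": [
    [[0, 0, -0.0025], [0, 0, 0]],
    [[0, 0, -0.005], [0, 0, 0]],
    [[0, 0, -0.005], [0, 0, 0]]
  ]
}}

```text
t: 3.85
eef_pos: [0.4831, -0.0282, 0.2311]
tool_rot: [-0.0, 0.58, 0.814, -0.0]
contact_force: [0.3, 0.8, -1.9]
gripper_width: 0.129
```

Request:
{"op": "play_rows", "data": {
  "motion": [
    [[0, 0, -0.0025], [0, 0, 0]],
    [[0, 0, -0.005], [0, 0, 0]],
    [[0, 0, -0.005], [0, 0, 0]]
  ]
}}

```text
t: 4.15
eef_pos: [0.483, -0.0282, 0.2332]
tool_rot: [-0.0, 0.58, 0.814, -0.0]
contact_force: [-0.5, -0.7, -1.6]
gripper_width: 0.135
```

Request:
{"op": "play_rows", "data": {
  "motion": [
    [[0, 0, -0.0013], [0, 0, 0]],
    [[0, 0, -0.0025], [0, 0, 0]],
    [[0, 0, -0.0025], [0, 0, 0]]
  ]
}}

```text
t: 4.45
eef_pos: [0.4831, -0.0282, 0.2342]
tool_rot: [-0.0, 0.58, 0.814, -0.0]
contact_force: [0.3, -0.2, -1.6]
gripper_width: 0.131
```

```bash
python3 - <<'E'
from h import *
report();cam('wrist','w4');cam('side','s4');report()
b=load('s4')['pixels'][170:240,250:330,::-1]
a=cv2.resize(b,None,fx=7,fy=7,interpolation=cv2.INTER_CUBIC)
cv2.imwrite('pics/s4z.png',a)
E
```

```text
t 4.45 pos [ 0.4831 -0.0282  0.2342] rot [ 0.02 -0.   -0.04] F [ 0.34 -0.16 -1.6 ] T [-0.05  -0.05   0.017] g 0.131 q [-0.62  0.17  0.62  2.03 -0.12  0.98  0.39]
t 4.55 pos [ 0.4831 -0.0282  0.2342] rot [ 0.02 -0.   -0.04] F [-0.63 -0.59 -2.12] T [ 0.022  0.007 -0.012] g 0.132 q [-0.62  0.17  0.62  2.03 -0.12  0.98  0.39]
```

View pics/s4z.png

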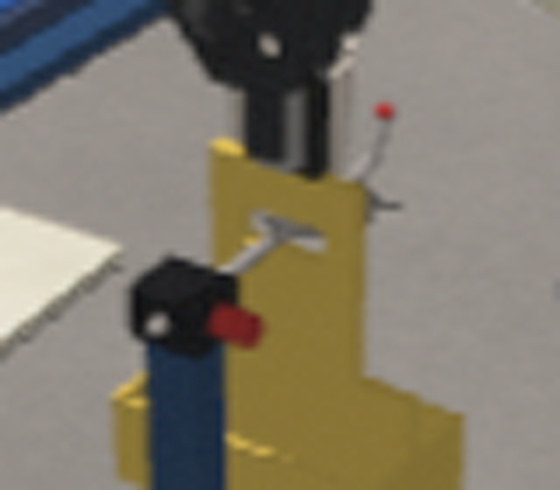

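Request:
{"op": "play_rows", "data": {
  "motion": [
    [[0, 0, -0.004], [0, 0, 0]],
    [[0, 0, -0.0075], [0, 0, 0]],
    [[0, 0, -0.0075], [0, 0, 0]]
  ]
}}

```text
t: 4.85
eef_pos: [0.4832, -0.0281, 0.2374]
tool_rot: [0.0, 0.58, 0.814, -0.0]
contact_force: [-0.2, 0.5, -2.4]
gripper_width: 0.132
```

Request:
{"op": "play_rows", "data": {
  "motion": [
    [[0, 0, -0.0012], [0, 0, 0]],
    [[0, 0, -0.0012], [0, 0, 0]]
  ]
}}

```text
t: 5.05
eef_pos: [0.4833, -0.0282, 0.238]
tool_rot: [0.0, 0.58, 0.814, 0.0]
contact_force: [-0.3, -0.6, -3.0]
gripper_width: 0.129
```

Request:
{"op": "play_rows", "data": {
  "motion": [
    [[0, 0, -0.0012], [0, 0, 0]],
    [[0, 0, -0.0012], [0, 0, 0]]
  ]
}}

```text
t: 5.25
eef_pos: [0.4833, -0.0282, 0.2385]
tool_rot: [0.0, 0.58, 0.814, 0.0]
contact_force: [-0.6, -0.8, -1.2]
gripper_width: 0.136
```

Request:
{"op": "play_rows", "data": {
  "motion": [
    [[0, 0, -0.0012], [0, 0, 0]],
    [[0, 0, -0.0012], [0, 0, 0]]
  ]
}}

```text
t: 5.45
eef_pos: [0.4832, -0.0282, 0.2389]
tool_rot: [0.0, 0.58, 0.814, 0.0]
contact_force: [-0.6, 0.4, -2.4]
gripper_width: 0.134
```

Request:
{"op": "play_rows", "data": {
  "motion": [
    [[0, 0, -0.0012], [0, 0, 0]],
    [[0, 0, -0.0012], [0, 0, 0]]
  ]
}}

```text
t: 5.65
eef_pos: [0.4832, -0.0282, 0.2392]
tool_rot: [0.0, 0.58, 0.814, -0.0]
contact_force: [0.9, -0.2, -7.0]
gripper_width: 0.127
```

Request:
{"op": "play_rows", "data": {
  "motion": [
    [[0, 0, -0.0012], [0, 0, 0]],
    [[0, 0, -0.0012], [0, 0, 0]]
  ]
}}

```text
t: 5.85
eef_pos: [0.4831, -0.0281, 0.2393]
tool_rot: [0.0, 0.58, 0.814, -0.0]
contact_force: [2.4, 0.6, -10.0]
gripper_width: 0.132
```

```bash
python3 - <<'E'
from h import *
report()
E
```

```text
t 5.85 pos [ 0.4831 -0.0281  0.2393] rot [ 0.01 -0.03 -0.05] F [ 2.45  0.59 -9.96] T [-0.036 -0.729 -0.011] g 0.132 q [-0.62  0.16  0.62  2.02 -0.11  0.99  0.39]
```

The lower slot edge is felt at TCP z≈0.2390, so the wire centre sits at z=0.2345. Now I'll drop to 0.237 and slide outwards.

Request:
{"op": "play_rows", "data": {
  "motion": [
    [[0, 0, 0.0058], [0, 0, 0]],
    [[0, 0.015, 0.0058], [0, 0, 0]],
    [[0, 0.035, 0.0058], [0, 0, 0]],
    [[0, 0.055, 0.0058], [0, 0, 0]],
    [[0, 0.075, 0.0058], [0, 0, 0]],
    [[0, 0.09, 0.0058], [0, 0, 0]],
    [[0, 0.1, 0.0058], [0, 0, 0]],
    [[0, 0.1, 0.0058], [0, 0, 0]]
  ]
}}

```text
t: 6.65
eef_pos: [0.5214, -0.0149, 0.2369]
tool_rot: [0.0, 0.58, 0.814, -0.0]
contact_force: [-0.2, -0.7, -2.0]
gripper_width: 0.134
```

```bash
cat >> h.py <<'E'
P0=np.array([.4831,-.0281]);U=np.array([np.cos(YAW),np.sin(YAW)])
def s():
    o,e,r=st();F=np.array(o['contact_force']);d=e[:2]-P0
    # slot centre in front of TCP along tool z
    c=e+r.apply([0,0,.0345])
    print('t %.2f along %.1f lat %.1f z %.1f | slot along %.1f z %.1f | Fu %.1f Fl %.1f Fz %.1f'%(o['t'],d@U*1e3,(U[0]*d[1]-U[1]*d[0])*1e3,e[2]*1e3,(c[:2]-P0)@U*1e3,c[2]*1e3,F[:2]@U,U[0]*F[1]-U[1]*F[0],F[2]),'rot',(toolR(0).inv()*r).as_rotvec(degrees=True).round(2),'T',np.round(o['torque'],2),'g',round(o['gripper_width'],3))
E
python3 -c "
from h import *
s()"
```

```text
t 6.65 along 40.5 lat 0.0 z 236.9 | slot along 40.5 z 202.4 | Fu -0.4 Fl -0.6 Fz -2.0 rot [ 0.02 -0.05 -0.06] T [-0.    0.07 -0.03] g 0.134
```

Now 1–2 mm steps outward, feeling.

Request:
{"op": "play_rows", "data": {
  "motion": [
    [[0, 0.01, 0], [0, 0, 0]],
    [[0, 0.02, 0], [0, 0, 0]],
    [[0, 0.02, 0], [0, 0, 0]]
  ]
}}

```text
t: 6.95
eef_pos: [0.5295, -0.0119, 0.2369]
tool_rot: [0.0, 0.58, 0.815, -0.0]
contact_force: [-0.6, -0.7, -2.1]
gripper_width: 0.133
```

Request:
{"op": "play_rows", "data": {
  "motion": [
    [[0, 0.005, 0], [0, 0, 0]],
    [[0, 0.01, 0], [0, 0, 0]],
    [[0, 0.01, 0], [0, 0, 0]]
  ]
}}

```text
t: 7.25
eef_pos: [0.5335, -0.0105, 0.237]
tool_rot: [0.001, 0.58, 0.815, -0.0]
contact_force: [-0.1, -0.0, -2.2]
gripper_width: 0.134
```

Request:
{"op": "play_rows", "data": {
  "motion": [
    [[0, 0.0025, 0], [0, 0, 0]],
    [[0, 0.005, 0], [0, 0, 0]],
    [[0, 0.005, 0], [0, 0, 0]]
  ]
}}

```text
t: 7.55
eef_pos: [0.5355, -0.0098, 0.237]
tool_rot: [0.001, 0.58, 0.815, -0.0]
contact_force: [0.1, 0.5, -1.6]
gripper_width: 0.131
```

Request:
{"op": "play_rows", "data": {
  "motion": [
    [[0, 0.0025, 0], [0, 0, 0]],
    [[0, 0.0025, 0], [0, 0, 0]]
  ]
}}

```text
t: 7.75
eef_pos: [0.5366, -0.0094, 0.237]
tool_rot: [0.001, 0.58, 0.815, -0.0]
contact_force: [-0.1, -0.3, -1.6]
gripper_width: 0.134
```

Request:
{"op": "play_rows", "data": {
  "motion": [
    [[0, 0.0025, 0], [0, 0, 0]],
    [[0, 0.0025, 0], [0, 0, 0]]
  ]
}}

```text
t: 7.95
eef_pos: [0.5376, -0.009, 0.237]
tool_rot: [0.001, 0.58, 0.815, -0.0]
contact_force: [0.2, 1.4, -1.3]
gripper_width: 0.129
```

Request:
{"op": "play_rows", "data": {
  "motion": [
    [[0, 0.0025, 0], [0, 0, 0]],
    [[0, 0.0025, 0], [0, 0, 0]]
  ]
}}

```text
t: 8.15
eef_pos: [0.5384, -0.0087, 0.2369]
tool_rot: [0.0, 0.58, 0.815, -0.0]
contact_force: [0.0, -1.8, -2.0]
gripper_width: 0.13
```

Request:
{"op": "play_rows", "data": {
  "motion": [
    [[0, 0.0025, 0], [0, 0, 0]],
    [[0, 0.0025, 0], [0, 0, 0]]
  ]
}}

```text
t: 8.35
eef_pos: [0.5388, -0.0086, 0.2367]
tool_rot: [-0.0, 0.58, 0.815, -0.001]
contact_force: [-2.5, -0.5, -1.0]
gripper_width: 0.131
```

Request:
{"op": "play_rows", "data": {
  "motion": [
    [[0, 0.0025, 0], [0, 0, 0]],
    [[0, 0.0025, 0], [0, 0, 0]]
  ]
}}

```text
t: 8.55
eef_pos: [0.5391, -0.0085, 0.2365]
tool_rot: [-0.001, 0.58, 0.815, -0.001]
contact_force: [-4.5, -1.4, 0.6]
gripper_width: 0.135
```

```bash
python3 -c "
from h import *
s()"
```

```text
t 8.55 along 59.3 lat 0.3 z 236.5 | slot along 59.2 z 202.0 | Fu -4.7 Fl 0.1 Fz 0.6 rot [ 0.18 -0.03 -0.08] T [-0.31  1.12  0.04] g 0.135
```

The bend is felt at slot ≈58.4 mm, so the level run ends at ≈54.8 in my coordinates, which agrees with the vision estimate of 54–58. Next I'll compute the best-clearance tilted path.

```bash
cat > plan.py <<'E'
import numpy as np
L=54.8
def wire(L):
    a,b=np.radians([27.5,55]);p=[np.array([L-130,0]),np.array([L,0])]
    p.append(p[-1]+8.1*np.array([np.cos(a),np.sin(a)]));p.append(p[-1]+20*np.array([np.cos(b),np.sin(b)]))
    pts=[];r=[]
    for i in range(3):
        n=int(np.linalg.norm(p[i+1]-p[i])/.15)+2
        for t in np.linspace(0,1,n):pts.append(p[i]*(1-t)+p[i+1]*t);r.append(3.5)
    pts.append(p[3]);r.append(4.3);return np.array(pts),np.array(r),p
def clr(W,r,c,th):
    t=np.radians(th);X=np.array([np.cos(t),np.sin(t)]);Z=np.array([-np.sin(t),np.cos(t)])
    d=W-c;x=d@X;z=d@Z
    def box(x,z,z0,z1):
        dx=np.maximum(abs(x)-4,0);dz=np.maximum(np.maximum(z0-z,z-z1),0)
        ins=(dx==0)&(dz==0);pen=np.minimum(4-abs(x),np.minimum(z-z0,z1-z))
        return np.where(ins,-pen,np.hypot(dx,dz))
    return (np.minimum(box(x,z,8,60),box(x,z,-127,-8))-r).min()
if __name__=='__main__':
    W,r,p=wire(L)
    tip=p[3];a,b=np.radians([27.5,55])
    way=[p[1]-[10,0],p[1]-[5,0],p[1],p[1]+4*np.array([np.cos(a),np.sin(a)]),p[2]]+[p[2]+k*np.array([np.cos(b),np.sin(b)]) for k in(5,10,15,20,25,30)]
    for w in way:
        best=(-9,)
        for th in range(20,38,2):
            bb=max((clr(W,r,w+np.array([dx,dz]),th),dx,dz) for dx in np.arange(0,.1,1) for dz in np.arange(-2,2.1,.5))
            if bb[0]>best[0]:best=bb+(th,)
            if th==28:b28=bb
        print(w.round(1),'best',np.round(best,2),'th28',np.round(b28,2),'centre28 %.2f'%clr(W,r,w,28))
E
python3 plan.py; python3 - <<'E'
from h import *
import sys
# target: slot along a, z, tilt
def tgt(a,z,th,lat=0):
    l=np.array([-U[1],U[0]]);c=np.r_[P0+U*a/1e3+l*lat/1e3,z/1e3];Rt=toolR(th);return c-Rt.apply([0,0,.0345]),Rt
cmd(*tgt(45,200,0)); cmd(*tgt(45,200,14)); cmd(*tgt(45,200,28))
E
```

```text
[44.8  0. ] best [ 2.65  0.    0.   20.  ] th28 [1.69 0.   0.  ] centre28 1.69
[49.8  0. ] best [ 2.65  0.    0.   20.  ] th28 [1.71 0.   0.5 ] centre28 1.69
[54.8  0. ] best [ 3.56  0.    1.   20.  ] th28 [3.13 0.   1.5 ] centre28 1.69
[58.3  1.8] best [ 3.99  0.    0.5  28.  ] th28 [3.99 0.   0.5 ] centre28 3.53
[62.   3.7] best [ 3.34  0.    1.   36.  ] th28 [2.73 0.   2.  ] centre28 1.81
[64.9  7.8] best [ 2.76  0.    0.   36.  ] th28 [1.83 0.   0.5 ] centre28 1.81
[67.7 11.9] best [ 2.76  0.    0.   36.  ] th28 [1.71 0.   0.  ] centre28 1.71
[70.6 16. ] best [ 2.48  0.    0.5  36.  ] th28 [1.53 0.   0.5 ] centre28 1.45
[73.5 20.1] best [ 3.05  0.   -0.5  36.  ] th28 [ 2.39  0.   -1.  ] centre28 1.81
[76.3 24.2] best [ 3.69  0.   -2.   36.  ] th28 [ 2.96  0.   -2.  ] centre28 1.45
[79.2 28.3] best [ 3.37  0.   -2.   36.  ] th28 [ 2.26  0.   -2.  ] centre28 1.71
shift [-0.0006, -0.0357, 0.0051] turn [-0.0005, 0.0001, 0.0002]
shift [-0.0006, -0.0565, 0.0077] turn [-0.0394, 0.0001, 0.0002]
shift [-0.0006, -0.0761, 0.0153] turn [-0.0783, 0.0, 0.0002]
```

```bash
cat >> h.py <<'E'
def tgt(a,z,th,lat=0):
    l=np.array([-U[1],U[0]]);c=np.r_[P0+U*a/1e3+l*lat/1e3,z/1e3];Rt=toolR(th);return c-Rt.apply([0,0,.0345]),Rt
E
python3 - <<'E'
from h import *
for th in (0,6,12,18,22): cmd(*tgt(45,200,th))
E
```

```text
shift [-0.0006, -0.0357, 0.0051] turn [-0.0005, 0.0001, 0.0002]
shift [-0.0006, -0.0447, 0.0056] turn [-0.0172, 0.0001, 0.0002]
shift [-0.0006, -0.0536, 0.007] turn [-0.0338, 0.0001, 0.0002]
shift [-0.0006, -0.0623, 0.0094] turn [-0.0505, 0.0, 0.0002]
shift [-0.0006, -0.068, 0.0115] turn [-0.0616, 0.0, 0.0002]
```

Request:
{"op": "play_rows", "data": {
  "motion": [
    [[0, -0.015, 0.0015], [0, 0, 0]],
    [[0, -0.0357, 0.0051], [0, 0, 0]],
    [[0, -0.0357, 0.0051], [0, 0, 0]],
    [[0, -0.0447, 0.0056], [-0.0172, 0, 0]],
    [[0, -0.0536, 0.007], [-0.0338, 0, 0]],
    [[0, -0.0623, 0.0094], [-0.0505, 0, 0]],
    [[0, -0.068, 0.0115], [-0.0616, 0, 0]],
    [[0, -0.068, 0.0115], [-0.0616, 0, 0]]
  ]
}}

```text
t: 9.35
eef_pos: [0.5108, -0.0183, 0.2312]
tool_rot: [0.11, 0.57, 0.799, 0.156]
contact_force: [-0.5, 1.1, -1.7]
gripper_width: 0.133
```

```bash
python3 - <<'E'
from h import *
s()
cam('side','s5');s()
b=load('s5')['pixels'][130:270,230:360,::-1]
cv2.imwrite('pics/s5z.png',cv2.resize(b,None,fx=4,fy=4,interpolation=cv2.INTER_CUBIC))
for a,z,th in((45,200,22),(52,200.5,22),(54.8,201,23),(58.3,202.2,28)): cmd(*tgt(a,z,th))
E
```

```text
t 9.35 along 29.4 lat 0.3 z 231.2 | slot along 42.3 z 199.2 | Fu -0.1 Fl 1.2 Fz -1.7 rot [-21.97   0.1    0.04] T [-0.15  0.62  0.  ] g 0.133
t 9.40 along 31.1 lat 0.3 z 232.0 | slot along 43.9 z 200.0 | Fu 0.4 Fl -0.2 Fz -1.9 rot [-21.94   0.05  -0.03] T [-0.2   0.51 -0.  ] g 0.133
shift [-0.0008, 0.0024, 0.0009] turn [-0.0002, -0.0002, 0.0001]
shift [-0.0008, 0.0191, 0.0063] turn [-0.0002, -0.0002, 0.0001]
shift [-0.0008, 0.0245, 0.0077] turn [-0.0029, -0.0002, 0.0001]
shift [-0.0008, 0.0263, 0.0087] turn [-0.0168, -0.0002, 0.0]
```

View pics/s5z.png

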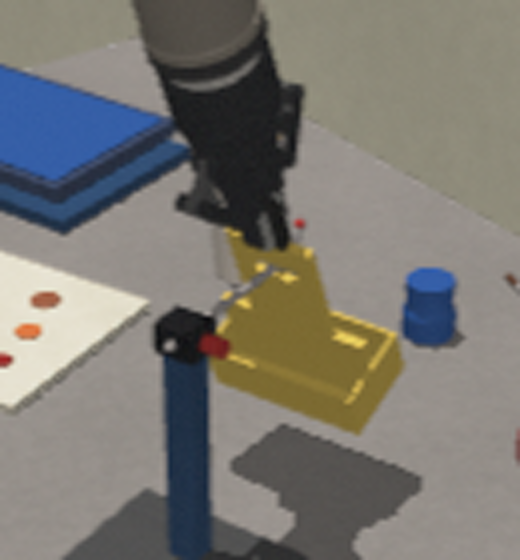

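The tote is tilted 22° with the foot outward, and the forces show no contact. Moving along the level run to the bend.

Request:
{"op": "play_rows", "data": {
  "motion": [
    [[0, 0.01, 0.0035], [0, 0, 0]],
    [[0, 0.0191, 0.0063], [0, 0, 0]],
    [[0, 0.0191, 0.0063], [0, 0, 0]]
  ]
}}

```text
t: 9.7
eef_pos: [0.5216, -0.0144, 0.2329]
tool_rot: [0.111, 0.569, 0.8, 0.155]
contact_force: [0.5, -0.5, -1.8]
gripper_width: 0.132
```

```bash
python3 - <<'E'
from h import *
s()
for a,z,th in((54.8,201,24),(58.3,202.2,28)): cmd(*tgt(a,z,th))
E
```

```text
t 9.70 along 40.8 lat 0.4 z 232.9 | slot along 53.7 z 200.9 | Fu 0.4 Fl -0.6 Fz -1.8 rot [-2.195e+01 -1.000e-02 -1.100e-01] T [-0.22  0.62  0.02] g 0.132
shift [-0.001, -0.0005, 0.0008] turn [-0.0057, -0.0, 0.0003]
shift [-0.001, 0.0027, 0.0017] turn [-0.0168, -0.0001, 0.0003]
```

Request:
{"op": "play_rows", "data": {
  "motion": [
    [[0, -0.0005, 0.0008], [-0.0057, 0, 0]],
    [[0, 0.0012, 0.0012], [-0.011, 0, 0]],
    [[0, 0.0027, 0.0017], [-0.0168, 0, 0]],
    [[0, 0.0027, 0.0017], [-0.0168, 0, 0]]
  ]
}}

```text
t: 10.1
eef_pos: [0.5222, -0.0142, 0.232]
tool_rot: [0.14, 0.563, 0.79, 0.196]
contact_force: [-0.1, 0.0, -1.5]
gripper_width: 0.133
```

```bash
python3 - <<'E'
from h import *
s()
for a,z,th in((60,203.2,30),(62,204.7,32),(64.9,208,32)): cmd(*tgt(a,z,th))
E
```

```text
t 10.10 along 41.5 lat 0.5 z 232.0 | slot along 57.7 z 201.5 | Fu -0.1 Fl 0.0 Fz -1.5 rot [-2.792e+01  2.000e-02 -8.000e-02] T [-0.31  0.76  0.01] g 0.133
shift [-0.0011, 0.0039, -0.0009] turn [-0.0058, -0.0001, 0.0002]
shift [-0.0011, 0.0071, -0.0017] turn [-0.0113, -0.0001, 0.0002]
shift [-0.0012, 0.0174, -0.0056] turn [-0.0113, -0.0001, 0.0002]
```

Request:
{"op": "play_rows", "data": {
  "motion": [
    [[0, 0.0039, -0.0009], [-0.0058, 0, 0]],
    [[0, 0.0071, -0.0017], [-0.0113, 0, 0]],
    [[0, 0.0071, -0.0017], [-0.0113, 0, 0]]
  ]
}}

```text
t: 10.4
eef_pos: [0.5239, -0.0134, 0.2335]
tool_rot: [0.159, 0.558, 0.783, 0.224]
contact_force: [0.1, 0.2, -2.9]
gripper_width: 0.129
```

```bash
python3 - <<'E'
from h import *
s()
for a,z,th in((63.5,206,32),(64.9,208,32)): cmd(*tgt(a,z,th))
E
```

```text
t 10.40 along 43.4 lat 0.6 z 233.5 | slot along 61.6 z 204.2 | Fu 0.1 Fl 0.2 Fz -2.9 rot [-31.9    0.06  -0.07] T [-0.27  0.88  0.01] g 0.129
shift [-0.0016, 0.0062, -0.0014] turn [-0.0003, -0.0002, 0.0002]
shift [-0.0016, 0.0118, -0.0038] turn [-0.0003, -0.0002, 0.0002]
```

Request:
{"op": "play_rows", "data": {
  "motion": [
    [[-0.0008, 0.0062, -0.0014], [0, 0, 0]],
    [[-0.0016, 0.0118, -0.0038], [0, 0, 0]],
    [[-0.0016, 0.0118, -0.0038], [0, 0, 0]]
  ]
}}

```text
t: 10.7
eef_pos: [0.5282, -0.0128, 0.238]
tool_rot: [0.16, 0.558, 0.783, 0.224]
contact_force: [-0.3, 0.2, -1.5]
gripper_width: 0.129
```

```bash
python3 - <<'E'
from h import *
s()
for a,z,th in((66.3,210,32),(67.7,212,32)): cmd(*tgt(a,z,th))
E
```

```text
t 10.70 along 47.6 lat -0.2 z 238.0 | slot along 65.8 z 208.7 | Fu -0.2 Fl 0.3 Fz -1.5 rot [-3.193e+01  3.000e-02 -1.100e-01] T [-0.37  0.85  0.01] g 0.129
shift [0.0004, 0.0025, -0.0021] turn [-0.0002, -0.0001, 0.0003]
shift [0.0004, 0.0081, -0.0045] turn [-0.0002, -0.0001, 0.0003]
```

Request:
{"op": "play_rows", "data": {
  "motion": [
    [[0, 0.0025, -0.0021], [0, 0, 0]],
    [[0, 0.0075, -0.0045], [0, 0, 0]],
    [[0, 0.0075, -0.0045], [0, 0, 0]]
  ]
}}

```text
t: 11.0
eef_pos: [0.5301, -0.0122, 0.2416]
tool_rot: [0.16, 0.557, 0.783, 0.224]
contact_force: [0.1, 0.2, -1.6]
gripper_width: 0.138
```

```bash
python3 - <<'E'
from h import *
s()
for a,z,th in((69.2,214.2,32),(70.6,216.2,32)): cmd(*tgt(a,z,th))
E
```

```text
t 11.00 along 49.6 lat -0.2 z 241.6 | slot along 67.9 z 212.3 | Fu 0.1 Fl 0.1 Fz -1.6 rot [-3.197e+01  1.000e-02 -1.100e-01] T [-0.31  0.86  0.05] g 0.138
shift [0.0006, 0.0052, -0.0022] turn [-0.0001, -0.0001, 0.0003]
shift [0.0006, 0.0108, -0.0046] turn [-0.0001, -0.0001, 0.0003]
```

Request:
{"op": "play_rows", "data": {
  "motion": [
    [[0, 0.0052, -0.0022], [0, 0, 0]],
    [[0, 0.0108, -0.0046], [0, 0, 0]],
    [[0, 0.0108, -0.0046], [0, 0, 0]]
  ]
}}

```text
t: 11.3
eef_pos: [0.533, -0.0112, 0.2459]
tool_rot: [0.16, 0.557, 0.783, 0.224]
contact_force: [-0.2, 0.2, -1.7]
gripper_width: 0.137
```

```bash
python3 - <<'E'
from h import *
s()
for a,z,th in((72,218.1,32),(73.5,219.7,32)): cmd(*tgt(a,z,th))
E
```

```text
t 11.30 along 52.7 lat -0.3 z 245.9 | slot along 71.0 z 216.6 | Fu -0.1 Fl 0.2 Fz -1.7 rot [-32.01   0.    -0.12] T [-0.3   0.88 -0.03] g 0.137
shift [0.0008, 0.0041, -0.0017] turn [0.0, -0.0001, 0.0003]
shift [0.0008, 0.0094, -0.0031] turn [0.0, -0.0001, 0.0003]
```

Request:
{"op": "play_rows", "data": {
  "motion": [
    [[0.0005, 0.0041, -0.0017], [0, 0, 0]],
    [[0.0008, 0.0094, -0.0031], [0, 0, 0]],
    [[0.0008, 0.0094, -0.0031], [0, 0, 0]]
  ]
}}

```text
t: 11.6
eef_pos: [0.5357, -0.01, 0.2493]
tool_rot: [0.16, 0.557, 0.783, 0.225]
contact_force: [-0.3, -0.5, -1.7]
gripper_width: 0.133
```

```bash
python3 - <<'E'
from h import *
s()
for a,z,th in((76,222.9,32),(79,226.5,32),(83,231,32),(95,236,32)): cmd(*tgt(a,z,th))
E
```

```text
t 11.60 along 55.6 lat 0.0 z 249.3 | slot along 73.9 z 220.1 | Fu -0.4 Fl -0.4 Fz -1.7 rot [-3.204e+01 -1.000e-02 -1.400e-01] T [-0.26  0.84 -0.04] g 0.133
shift [-0.0001, 0.0082, -0.0033] turn [0.0001, -0.0001, 0.0004]
shift [-0.0001, 0.0193, -0.0069] turn [0.0001, -0.0001, 0.0004]
shift [-0.0001, 0.0338, -0.0112] turn [0.0001, -0.0001, 0.0004]
shift [-0.0002, 0.0658, -0.0059] turn [0.0001, -0.0001, 0.0004]
```

Request:
{"op": "play_rows", "data": {
  "motion": [
    [[0, 0.0082, -0.0033], [0, 0, 0]],
    [[0, 0.0193, -0.0069], [0, 0, 0]],
    [[0, 0.0193, -0.0069], [0, 0, 0]]
  ]
}}

```text
t: 11.9
eef_pos: [0.5414, -0.0081, 0.2567]
tool_rot: [0.161, 0.557, 0.783, 0.225]
contact_force: [0.2, 0.2, -1.6]
gripper_width: 0.13
```

```bash
python3 - <<'E'
from h import *
s()
cam('side','s6');cam('wrist','w6');s()
b=load('s6')['pixels'][130:270,230:360,::-1]
a=cv2.resize(b,None,fx=4,fy=4,interpolation=cv2.INTER_CUBIC)
b=load('w6')['pixels'][170:310,180:460,::-1]
cv2.imwrite('pics/s6z.png',a);cv2.imwrite('pics/w6z.png',cv2.resize(b,None,fx=2.8,fy=2.8,interpolation=cv2.INTER_CUBIC))
for a,z,th in((83,230,32),(90,232,32),(105,234,32),(130,240,32)): cmd(*tgt(a,z,th))
E
```

```text
t 11.90 along 61.6 lat -0.1 z 256.7 | slot along 80.0 z 227.4 | Fu 0.3 Fl 0.1 Fz -1.6 rot [-3.213e+01 -3.000e-02 -1.600e-01] T [-0.25  0.88 -0.04] g 0.13
t 12.00 along 60.9 lat 0.0 z 255.9 | slot along 79.2 z 226.7 | Fu -0.6 Fl -0.9 Fz -2.5 rot [-3.206e+01 -1.000e-02 -1.400e-01] T [-0.27  0.87 -0.02] g 0.134
shift [-0.0001, 0.0126, -0.002] turn [0.0002, -0.0001, 0.0004]
shift [-0.0001, 0.0301, 0.0031] turn [0.0002, -0.0001, 0.0004]
shift [-0.0002, 0.0646, 0.0187] turn [0.0002, -0.0001, 0.0004]
shift [-0.0004, 0.1255, 0.0392] turn [0.0002, -0.0001, 0.0004]
```

View pics/s6z.png

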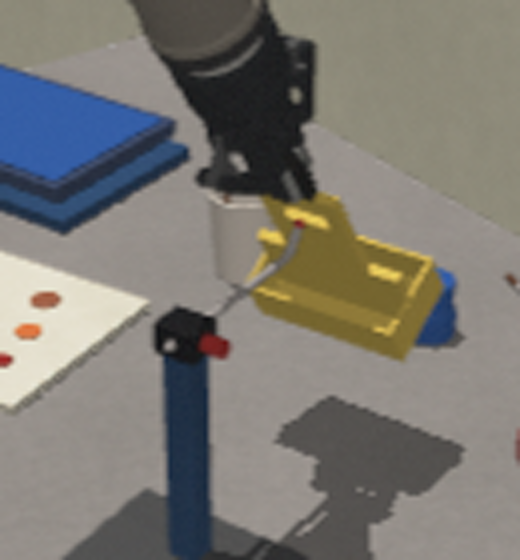

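View pics/w6z.png

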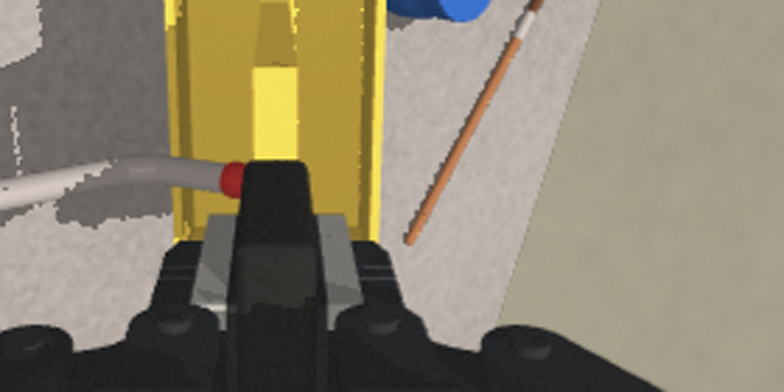

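The ball is now at the rear of the slot and free, with no contact force. Backing out along the board normal (tool +y), then up and away.

Request:
{"op": "play_rows", "data": {
  "motion": [
    [[0, 0.0125, -0.001], [0, 0, 0]],
    [[0, 0.025, -0.001], [0, 0, 0]],
    [[0, 0.04, -0.001], [0, 0, 0]],
    [[0, 0.055, 0], [0, 0, 0]],
    [[0, 0.07, 0], [0, 0, 0]],
    [[0, 0.07, 0], [0, 0, 0]]
  ]
}}

```text
t: 12.6
eef_pos: [0.5642, -0.0001, 0.2715]
tool_rot: [0.161, 0.557, 0.783, 0.225]
contact_force: [0.4, 0.1, -1.1]
gripper_width: 0.131
```

```bash
python3 - <<'E'
from h import *
s()
for a,z,th in((140,248,32),(145,250,22),(145,250,12),(145,250,0)): cmd(*tgt(a,z,th))
E
```

```text
t 12.60 along 85.8 lat 0.1 z 271.5 | slot along 104.1 z 242.3 | Fu 0.4 Fl -0.0 Fz -1.1 rot [-32.12  -0.04  -0.18] T [-0.36  0.87 -0.03] g 0.131
shift [-0.0005, 0.0837, 0.0357] turn [0.0003, -0.0, 0.0005]
shift [-0.0006, 0.1119, 0.0394] turn [0.0281, 0.0, 0.0005]
shift [-0.0006, 0.1264, 0.0433] turn [0.0559, 0.0001, 0.0005]
shift [-0.0007, 0.1426, 0.0513] turn [0.0892, 0.0001, 0.0005]
```

Request:
{"op": "play_rows", "data": {
  "motion": [
    [[0, 0.03, 0.012], [0, 0, 0]],
    [[0, 0.0837, 0.0357], [0, 0, 0]],
    [[0, 0.1, 0.037], [0.014, 0, 0]],
    [[0, 0.1119, 0.0394], [0.0281, 0, 0]],
    [[0, 0.1264, 0.0433], [0.0559, 0, 0.0005]],
    [[0, 0.1426, 0.0513], [0.0892, 0, 0.0005]],
    [[0, 0.1426, 0.0513], [0.0892, 0, 0.0005]],
    [[0, 0.1426, 0.0513], [0.0892, 0, 0.0005]]
  ]
}}

```text
t: 13.4
eef_pos: [0.6229, 0.0222, 0.2833]
tool_rot: [0.001, 0.579, 0.815, -0.001]
contact_force: [0.3, 0.3, -2.5]
gripper_width: 0.132
```

```bash
python3 - <<'E'
from h import *
s()
cam('side','s7')
report()
l=np.array([-U[1],U[0]])
M=np.array([.4934,-.3084]);print((M-P0)@U,(M-P0)@l)
A=np.r_[M+U*.09,.285];cmd(tgt(140,250,0,-170)[0],toolR(0));cmd(np.r_[M,.27],toolR(0))
E
```

```text
t 13.40 along 148.5 lat 2.0 z 283.3 | slot along 148.5 z 248.8 | Fu 0.4 Fl 0.2 Fz -2.5 rot [ 0.06 -0.12 -0.22] T [-0.01 -0.06 -0.04] g 0.132
t 13.45 pos [0.6216 0.0206 0.2833] rot [-0.04 -0.1  -0.1 ] F [-0.1  -0.23 -1.65] T [-0.087  0.038  0.026] g 0.132 q [-0.6   0.39  0.63  1.66 -0.25  1.17  0.43]
-0.08151791236566802 -0.26838220873139723
shift [-0.4274, -0.0179, -0.0021] turn [0.0001, 0.0003, 0.0003]
shift [-0.6723, -0.5721, 0.0342] turn [0.0001, 0.0003, 0.0003]
```

View pics/s7.png

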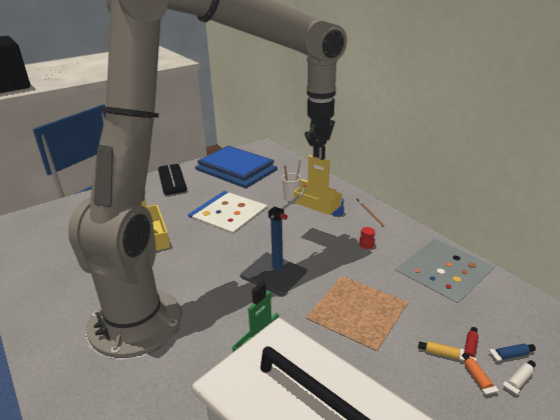

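The tote is off the hook and upright. Carrying it sideways, then back over the mat.

Request:
{"op": "play_rows", "data": {
  "motion": [
    [[-0.06, 0, 0], [0, 0, 0]],
    [[-0.15, 0, 0], [0, 0, 0]],
    [[-0.25, -0.01, 0], [0, 0, 0]],
    [[-0.35, -0.05, 0], [0, 0, 0]],
    [[-0.45, -0.12, 0.01], [0, 0, 0]],
    [[-0.53, -0.21, 0.01], [0, 0, 0]],
    [[-0.6, -0.31, 0.02], [0, 0, 0]],
    [[-0.64, -0.4, 0.03], [0, 0, 0]]
  ]
}}

```text
t: 14.25
eef_pos: [0.5514, -0.2776, 0.2721]
tool_rot: [0.003, 0.582, 0.813, 0.0]
contact_force: [-0.1, -0.5, -1.1]
gripper_width: 0.134
```

```bash
python3 - <<'E'
from h import *
s()
cmd(np.r_[.4934,-.3084,.25],toolR(0))
E
```

```text
t 14.25 along -16.6 lat -258.2 z 272.1 | slot along -16.5 z 237.6 | Fu -0.3 Fl -0.5 Fz -1.1 rot [-0.18 -0.24  0.16] T [-0.01  0.02  0.03] g 0.134
shift [-0.0258, -0.1623, 0.0547] turn [0.0005, 0.0007, -0.0004]
```

Request:
{"op": "play_rows", "data": {
  "motion": [
    [[-0.01, -0.08, 0.02], [0, 0, 0]],
    [[-0.02, -0.13, 0.04], [0, 0.0003, 0]],
    [[-0.0258, -0.1623, 0.0547], [0.0005, 0.0007, -0.0004]],
    [[-0.0258, -0.1623, 0.0547], [0.0005, 0.0007, -0.0004]],
    [[-0.0258, -0.1623, 0.0547], [0.0005, 0.0007, -0.0004]]
  ]
}}

```text
t: 14.75
eef_pos: [0.4944, -0.3076, 0.2503]
tool_rot: [0.001, 0.58, 0.814, 0.001]
contact_force: [0.7, -0.2, -1.7]
gripper_width: 0.132
```

```bash
python3 - <<'E'
from h import *
s()
cam('top','t8');cam('wrist','w8');report()
cmd(np.r_[.4934,-.3084,.18],toolR(0))
E
```

```text
t 14.75 along -80.3 lat -268.0 z 250.3 | slot along -80.2 z 215.8 | Fu 0.6 Fl -0.4 Fz -1.7 rot [-0.1   0.   -0.04] T [ 0.01 -0.04  0.02] g 0.132
t 14.85 pos [ 0.4952 -0.3073  0.2503] rot [-0.08 -0.02 -0.13] F [ 0.42 -0.08 -2.37] T [ 0.038 -0.017  0.016] g 0.135 q [-0.09  0.36  0.7   1.8  -0.26  1.08  1.04]
shift [-0.001, -0.0053, 0.1759] turn [0.0002, 0.0001, 0.0004]
```

View pics/w8.png

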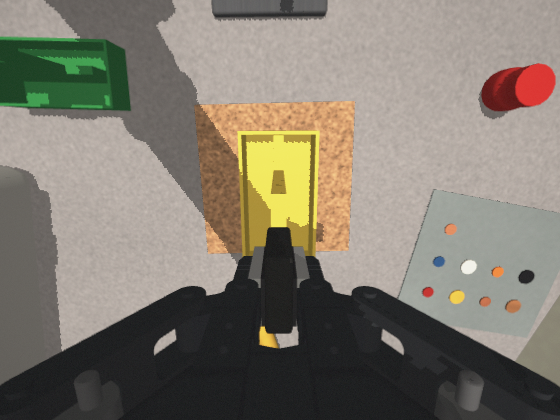

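View pics/t8.png

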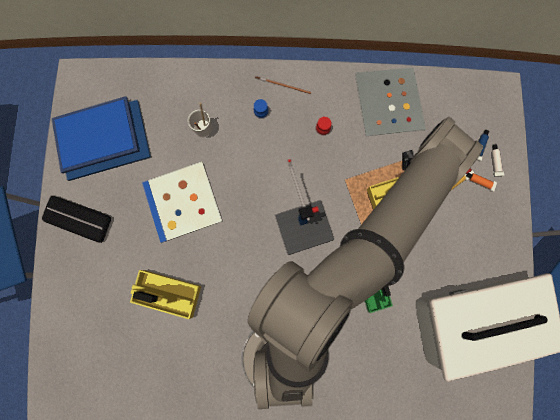

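The wrist view shows the tote over the mat, with mat corners at about (196,104), (354,101), (349,249) and (207,254). Checking the centre with these before lowering.

```bash
python3 - <<'E'
from h import *
c=load('w8')
k=np.array([onz(c,p,.004) for p in((196,104),(354,101),(349,249),(207,254))]);print(k.round(4),k.mean(0).round(4),[np.linalg.norm(k[i]-k[i-1]).round(3) for i in range(4)])
E
```

```text
[[ 0.3667 -0.248   0.004 ]
 [ 0.5507 -0.1804  0.004 ]
 [ 0.6213 -0.3647  0.004 ]
 [ 0.4334 -0.4378  0.004 ]] [ 0.493  -0.3077  0.004 ] [np.float64(0.201), np.float64(0.196), np.float64(0.197), np.float64(0.202)]
```

Mat centre confirmed at (.493,-.308). Lowering to 15 mm above contact, then slowly.

Request:
{"op": "play_rows", "data": {
  "motion": [
    [[0, -0.003, 0.05], [0, 0, 0]],
    [[0, -0.0053, 0.1], [0, 0, 0]],
    [[0, -0.0053, 0.14], [0, 0, 0]],
    [[0, -0.0053, 0.165], [0, 0, 0]],
    [[0, -0.0053, 0.1759], [0, 0, 0.0004]],
    [[0, -0.0053, 0.1759], [0, 0, 0.0004]]
  ]
}}

```text
t: 15.45
eef_pos: [0.4937, -0.3077, 0.1798]
tool_rot: [0.0, 0.581, 0.814, 0.0]
contact_force: [0.5, 0.4, -2.1]
gripper_width: 0.133
```

```bash
python3 - <<'E'
from h import *
s();report()
cmd(np.r_[.4932,-.3081,.169],toolR(0))
E
```

```text
t 15.45 along -81.0 lat -267.9 z 179.8 | slot along -81.0 z 145.3 | Fu 0.6 Fl 0.2 Fz -2.1 rot [-0.06 -0.02 -0.02] T [ 0.06 -0.05  0.04] g 0.133
t 15.45 pos [ 0.4937 -0.3077  0.1798] rot [-0.06 -0.02 -0.02] F [ 0.47  0.38 -2.12] T [ 0.06  -0.049  0.037] g 0.133 q [-0.05  0.44  0.66  1.87 -0.33  0.94  1.09]
shift [-0.0004, -0.0015, 0.027] turn [0.0002, 0.0001, 0.0001]
```

Request:
{"op": "play_rows", "data": {
  "motion": [
    [[0, -0.001, 0.008], [0, 0, 0]],
    [[0, -0.0015, 0.016], [0, 0, 0]],
    [[0, -0.0015, 0.023], [0, 0, 0]],
    [[0, -0.0015, 0.028], [0, 0, 0]],
    [[0, -0.0015, 0.03], [0, 0, 0]],
    [[0, -0.0015, 0.03], [0, 0, 0]]
  ]
}}

```text
t: 16.05
eef_pos: [0.4931, -0.3079, 0.1677]
tool_rot: [0.0, 0.581, 0.814, 0.0]
contact_force: [0.8, 0.1, -1.7]
gripper_width: 0.136
```

Request:
{"op": "play_rows", "data": {
  "motion": [
    [[0, 0, 0.002], [0, 0, 0]],
    [[0, 0, 0.002], [0, 0, 0]]
  ]
}}

```text
t: 16.25
eef_pos: [0.4931, -0.3079, 0.1669]
tool_rot: [0.0, 0.581, 0.814, 0.0]
contact_force: [-1.2, -0.3, -2.1]
gripper_width: 0.131
```

Request:
{"op": "play_rows", "data": {
  "motion": [
    [[0, 0, 0.002], [0, 0, 0]],
    [[0, 0, 0.002], [0, 0, 0]]
  ]
}}

```text
t: 16.45
eef_pos: [0.4931, -0.3079, 0.166]
tool_rot: [0.0, 0.581, 0.814, 0.0]
contact_force: [-0.7, 0.6, -1.8]
gripper_width: 0.132
```

Request:
{"op": "play_rows", "data": {
  "motion": [
    [[0, 0, 0.0012], [0, 0, 0]],
    [[0, 0, 0.0012], [0, 0, 0]]
  ]
}}

```text
t: 16.65
eef_pos: [0.4932, -0.3079, 0.1657]
tool_rot: [0.0, 0.581, 0.814, 0.0]
contact_force: [-0.1, 1.4, 0.3]
gripper_width: 0.132
```

Request:
{"op": "play_rows", "data": {
  "motion": [
    [[0, 0, 0.0012], [0, 0, 0]],
    [[0, 0, 0.0012], [0, 0, 0]]
  ]
}}

```text
t: 16.85
eef_pos: [0.4933, -0.3079, 0.1657]
tool_rot: [0.0, 0.581, 0.814, 0.001]
contact_force: [-0.7, 2.0, 5.3]
gripper_width: 0.132
```

The tote is resting on the mat. Opening.

Request:
{"op": "play_rows", "data": {
  "motion": [
    [[0, 0, 0], [0, 0, 0]],
    [[0, 0, 0], [0, 0, 0]],
    [[0, 0, 0], [0, 0, 0]],
    [[0, 0, 0], [0, 0, 0]],
    [[0, 0, 0], [0, 0, 0]],
    [[0, 0, 0], [0, 0, 0]]
  ],
  "fingers": 45
}}

```text
t: 17.45
eef_pos: [0.4933, -0.3079, 0.1657]
tool_rot: [0.0, 0.581, 0.814, 0.001]
contact_force: [-0.8, -0.5, 0.3]
gripper_width: 0.53
```

```bash
python3 - <<'E'
from h import *
s();cam('wrist','w9')
E
```

```text
t 17.45 along -81.5 lat -267.9 z 165.7 | slot along -81.4 z 131.2 | Fu -0.9 Fl -0.2 Fz 0.3 rot [-0.08 -0.01 -0.02] T [0.02 0.01 0.04] g 0.53
```

View pics/w9.png

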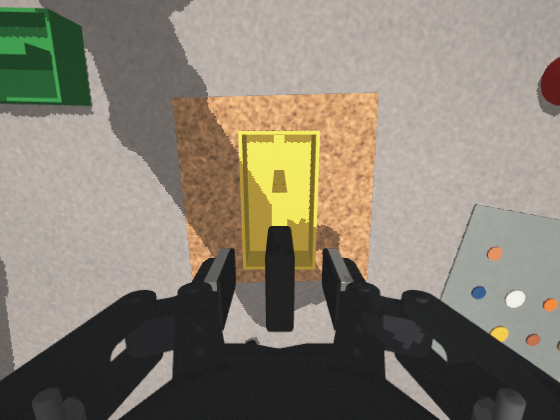

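The fingers are clear on both sides of the grip at (280,280), and the tote stands upright. Withdrawing straight up.

Request:
{"op": "play_rows", "data": {
  "motion": [
    [[0, 0, -0.03], [0, 0, 0]],
    [[0, 0, -0.08], [0, 0, 0]],
    [[0, 0, -0.15], [0, 0, 0]],
    [[0, 0, -0.24], [0, 0, 0]],
    [[0, 0, -0.34], [0, 0, 0]],
    [[0, 0, -0.4], [0, 0, 0]],
    [[0, 0, -0.4], [0, 0, 0]]
  ]
}}

```text
t: 18.2
eef_pos: [0.4944, -0.3096, 0.3305]
tool_rot: [0.004, 0.581, 0.814, 0.002]
contact_force: [0.5, -0.7, -0.4]
gripper_width: 0.525
```

```bash
python3 - <<'E'
from h import *
s();report();cam('wrist','w10');cam('side','s10');cam('top','t10')
c=load('s10');P=cloud(c)
E
```

```text
t 18.20 along -80.9 lat -269.8 z 330.5 | slot along -80.7 z 296.0 | Fu 0.3 Fl -0.8 Fz -0.4 rot [-0.42 -0.29  0.01] T [-0.06 -0.01  0.01] g 0.525
t 18.2 pos [ 0.4944 -0.3096  0.3305] rot [-0.42 -0.29  0.01] F [ 0.51 -0.68 -0.42] T [-0.06  -0.007  0.012] g 0.525 q [-0.13  0.29  0.74  1.7  -0.2   1.23  0.99]
```

View pics/w10.png

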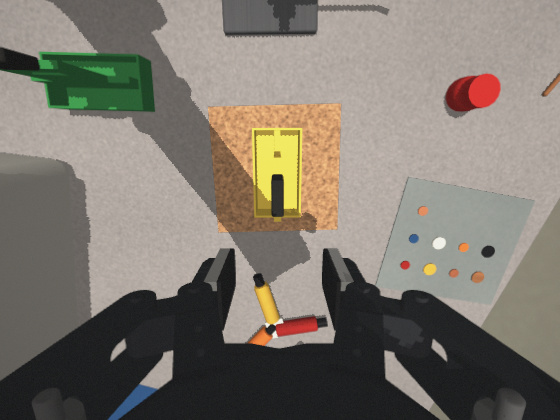

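View pics/s10.png

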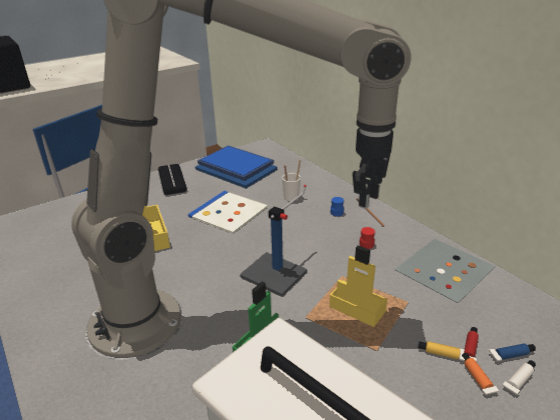

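The tote stands upright on the mat, and the jars and cup are at the same pixels as at the start. Checking that the tote is centred.

```bash
python3 - <<'E'
from h import *
c=load('w10')
k=np.array([onz(c,p,.046) for p in((252,128.5),(301,128.5),(301.5,216.5),(254,217))]);print(k.mean(0).round(4))
m=np.array([onz(c,p,.004) for p in((208,107),(340,104),(338.5,229),(218,233))]);print(m.mean(0).round(4))
s();print(np.abs(bot.get_obs()['joint_vel']).max())
E
```

```text
[ 0.4937 -0.3062  0.046 ]
[ 0.4932 -0.3087  0.004 ]
t 18.35 along -82.0 lat -267.5 z 325.4 | slot along -81.9 z 290.9 | Fu 0.7 Fl -0.3 Fz 0.1 rot [-0.07  0.03 -0.02] T [0.03 0.01 0.05] g 0.525
0.01714652377531663
```

Request:
{"op": "play_rows", "data": {
  "motion": [
    [[0, 0, -0.05], [0, 0, 0]],
    [[0, 0, -0.05], [0, 0, 0]],
    [[0, 0, -0.05], [0, 0, 0]],
    [[0, 0, -0.05], [0, 0, 0]]
  ]
}}

```text
t: 18.75
eef_pos: [0.4922, -0.3073, 0.344]
tool_rot: [-0.001, 0.581, 0.814, 0.0]
contact_force: [-0.5, -0.3, -1.2]
gripper_width: 0.524
```

```bash
python3 -c "
from h import *
s();print(bot.hand_in())"
```

```text
t 18.75 along -82.3 lat -267.0 z 344.0 | slot along -82.3 z 309.5 | Fu -0.5 Fl -0.1 Fz -1.2 rot [ 0.02  0.11 -0.02] T [ 0.    0.01 -0.04] g 0.524
the job is handed in; nothing more can be done
None
```

The yellow tote is off its hook and standing upright on the cork mat, about 3 mm from the mat's centre. It is let go, and I handed the job in at 18.75 s.

- **On the hook:** I lifted the tote until its slot's lower edge was felt on the wire. Then I slid it out until the bend was felt, which put the end of the level run about 55 mm beyond where the tote first hung. I backed it off, tilted it 22 to 32° and took it over the barb tip.
- **Forces:** No contact showed on the barb passage itself. The highest wrist readings against the hook were about 10 N when feeling the lower edge (about 8 N of it on the wire) and about 5 N at the bend. Closing the fingers pushed the tote down with about 5.5 N, which put about 7.5 N on the hook including the tote's weight. All are below the 12 N limit.
- **Setting down:** The tote was pressed on the mat with about 5 N before I let go.
- **Last checks:** The fingers were clear of the tote and the arm was about 18 cm above its release height. The jars and brush cup looked unmoved in the final side picture; I did not measure them.
- **Disagreement:** Early estimates of the post position and wire direction differed between cameras by up to about 7 mm and 2°, so I relied on feel rather than vision for the hook. None of the checks failed.

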